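# Jack up the weight-box stand and hold it

### The job

Please lift the free end of the little tilting stand for me while I change its rubber feet: first lower the lid of the open wooden weight box on it shut without slamming it, then set the lever jack flat on the worktop with its round saddle plate centred below the round lift pad under the stand's lug (a disc on top of the lug marks it). Pump the jack handle once all the way down as a trial lift and let it spring right back up, then press it all the way down again and finish still holding it down, the platform raised and the lid shut. Leave the tape roll, the metal block, the bottle and the hand-held meter where they are.

Things in the scene. Friction and masses are not known exactly. Their poses are not given: they have to be found in the camera images.
- stand: Fixed low stand. Origin on the worktop under the centre of the wooden box; +x along the box's long side, +y to the pivot and lid-hinge side, -y to the free end with the lift lug. The box, fixed on the platform, is 222 (x) by 146 (y) mm, top 123 mm above the worktop with the lid shut. Two thin legs with rubber feet at x = +-100, y = -62 mm.
- lift_pad (a point): Centre of the underside of the round lift pad (24 mm across) under the lug: stand x = 0, y = -112 mm, 56 mm above the worktop while the platform is down. The lug is a flat tongue 50 mm wide, 62 to 70 mm above the worktop, ending at y = -132 mm; a dark disc on top marks the pad. The jack fits under it from the stand's -y side, its +x along the stand's +y.
- lid_hinge (a point): Middle of the lid's hinge line: stand x = 0, y = +72 mm, 110 mm above the worktop (fixed to the stand, true while the platform is down). The line runs along stand x. The lid is a flat board 222 mm long, reaching 141 mm from the hinge line; when shut its underside is 1 mm and its outer face 13 mm above the hinge line.
- case_lid (a joint): Angle of the box lid, rad: 0 shut, about 1.57 upright, 1.75 widest open. Opens by swinging up and towards the stand's +y. The hinge is stiff: the lid stays wherever it is left (about 0.35 N m to move it), so it must be pushed all the way.
- platform (a joint): Tilt of the 234 x 156 mm aluminium platform under the box, rad: 0 down and level, growing as the lug is lifted, about 0.11 with the jack fully pumped. It pivots along the stand's x at y = +90 mm, height 64 mm, and comes down again by its weight; lifting takes about 7 N under the lift pad.
- jack: Loose lever jack, about 0.9 kg. Origin on the worktop under the saddle axis; +x forward (handle to saddle), z up. Base plate 60 mm wide, 10 mm thick, x = -185 to +30 mm. Grip it by the pump housing: upright block 34 (x) by 36 (y) mm centred at x = -57 mm, 10 to 58 mm high. The handle pivots at x = -80 mm, height 58 mm, and points back.
- saddle_top (a point): Centre of the top of the jack's round saddle plate (40 mm across), at jack x = 0, y = 0, height 44 mm with the handle up; it rises 35 mm with the handle's full stroke, in proportion to the handle's angle.
- handle_pad (a point): Centre of the upper face of the press pad (30 x 40 x 10 mm) at the rear end of the jack handle, 100 mm from the handle's pivot. Handle up: jack x about -172 mm, height about 97 mm; handle fully down: jack x about -179 mm, height about 43 mm.
- handle (a joint): Angle of the jack handle, rad: 0 up (its arm slopes 0.35 rad upward to the rear), 0.55 at its lower stop. A spring pushes it up again as soon as it is let go. Holding it fully down under load takes about 12 N, straight down on the pad.
- tape: Bystander: roll of tape lying flat, 67 mm across, 18 mm high; origin at the centre of its underside.
- block: Bystander: flat metal test block 45 x 60 x 15 mm; origin at the centre of its underside.
- bottle: Bystander: white sample bottle 47 mm across, 84 mm high; origin at the centre of its underside.
- meter: Bystander: hand-held meter 148 x 68 x 30 mm; origin at the centre of its underside.

How it is judged:
By the outcome, as a careful person would: the job done as asked, in the order asked, and still so for the second after the job is handed in, while the arm keeps its last pose, push and grip.
It also fails if it takes over 69 s, if anything falls off the work surface, if the arm or the gripper's body presses on something with over 40 N, if the wrist force passes 120 N, or if a joint passes its speed limit or range.

### The arm

A 6-joint arm with a two-finger parallel gripper is mounted at the origin on a cart in front of the work surface, level with it; the furniture and walls round the work are solid. World frame = base frame: x ahead of the robot, y to its left, z up, the work surface at z = 0. Lengths are in m, angles in rad, forces in N, time in s.
With the tool pointing down it reaches from about 0.35 to 0.975 m from the base axis. Payload 4.9 kg.
Tool frame: the origin (TCP) lies at the very end of the fingers, on their centre line; the grasp point (between the pads) lies 19 mm behind it; x points along the fingers, y is the direction in which the jaws open and shut, and the axes are right-handed (so a half turn about x gives the same grasp; the last joint's range is limited). The gripper opens to 85 mm and grips with 20 to 120 N. Pads are 22 mm wide; open, the fingers measure 114 mm over their backs; the gripper's body (76 mm by 85 mm) begins 54 mm behind the grasp point. The pads swing forward as they close: fully open they stand 13 mm farther back than shut.
Start: joints at [1.169, 0.053, 1.613, -0, 1.476, -0.119], TCP at [0.174, 0.6, 0.231] pointing down, gripper open.
Joint ranges: [-3.01, 3.01], [-1.01, 2.22], [0.06, 2.58], [-1.02, 4.17], [0.09, 2.62], [-3.14, 3.14]. Speed limits (rad/s): [2.57, 2.57, 3.14, 3.14, 3.14, 3.14].

### API

Orientations are given as a unit quaternion [w, x, y, z].
In Python, from rig import env gives the robot as it stands.
- The arm moves only by the tool step_arm, never from a script. Its argument "targets" is a list of rows, each a list of 5 numbers: the finger opening in m, from 0 to 0.0854, then the shift along the tool's x, y, z in m, then the turn about the tool's x in degrees. In form: [[claw, x, y, z, turn], ...]. A call has 1 to 5 rows; each row shifts and turns the pose as measured when the row begins, along the tool's axes as they then stand; what a row does not reach is not made up. A row lasts 1/8 s, in which the tool goes at most 62.5 mm and 10.7 degrees, less where a joint would pass 70% of its speed; a pose out of reach is approached as far as the arm can. A call is refused whole if a number of a shift passes 0.0625 or a number of a turn 10.7, either way. A call with a gripper value outside its range is refused whole. The fingers move at their own pace and stop on an object; "force" is the grip in N (left out, the last holds). Time passes only in rows, so rows that do not move let the fingers close. It gives the time, the measured TCP pose, the force and the opening at its end, in the units of the state.
- env.sense(): the state, without advancing time (a new reading comes with each control period).
- env.grab_frame(name): name is "scene" or "top" or "wrist"; returns the picture (480x640x3 uint8, blue, green, red); there is no depth.
- env.get_calibration(name): a dict with "fx", "fy", "cx", "cy" (pixels), "k1" (the pictures are not rectified: a ray, as slopes to the right and down, at radius r is drawn at 1 + k1 r^2 times it, then the intrinsics apply), "position" and "orientation" of the camera in the world. Camera axes: x right, y up, looking along -z (the intrinsics and any distortion apply to the point x, -y, -z); pixel columns grow to the right and rows downward; lengths in m; the calibration is good to about 2 mm. A picture is of the moment at which its call begins: read the wrist's pose just before it. get_calibration takes no time and is no camera call; for the wrist camera it gives the pose at the moment of the call.
- env.close_job(): hands the job in, once; it reports no verdict.
Trained networks look in the newest picture that a camera, given by its name, has taken for a name from the list of things; names that differ only in an ending like _2 or _b are one class to them, and where a whole thing is asked for, a point or a joint stands for the part that bears it (a point fixed in the world has none). Each returns a list of dicts, best first, with "confidence" (0 to 1); they miss things now and then, are a little off and sometimes report something else, mostly with a low value. They report only what shows in the picture. A call takes as long as a camera call.
- env.regions_of(query, camera): "mask" (480x640 bool, what is visible of it) and "box" ([left, top, right, bottom] in pixels, round what is visible of it).
The state is a dict: "time_s": time; "joint_positions": joint angles; "qvel": joint speeds; "joint_efforts": joint torques, N m; "tcp_pos": TCP position; "tool_rot": TCP orientation; "contact_force": force on the tool from outside, world axes, zero at the start; "moment": the same for the moment, N m; "grip_width": finger opening in m.
Only numpy, scipy, OpenCV 4.12 (cv2) and the standard library are available. Lean on these libraries where they do the work, as an engineer would, in place of code of your own. Each camera call takes 0.05 s, during which the arm holds its last target.

## Working session

There is one attempt and no reset: what is moved stays moved. The work goes in short steps, Python scripts to look and compute and a tool call to move; the robot and the scene stay as the last step left them, time stands still between calls to the robot, and variables do not carry over. Pictures are saved under pics/ and viewed, and the job is handed in when it is done.

Besides the shell and the picture viewer there is one more tool, called after ">>>" as name(argument=value, ...), one argument or row to a line, values as JSON. step_arm: Moves the arm, as the interface text tells. Its arguments: {"type":"object","properties":{"targets":{"type":"array","items":{"type":"array","items":{"type":"number"}}},"force":{"type":"number"}},"required":["targets"]}

```bash
ls; mkdir -p pics
cat > h.py <<'E'
import numpy as np, cv2
from scipy.spatial.transform import Rotation as R
from rig import env
def rot(q): return R.from_quat([q[1],q[2],q[3],q[0]]).as_matrix()
def shot(cam,name):
    c=env.get_calibration(cam); im=env.grab_frame(cam); cv2.imwrite('pics/'+name+'.png',im); return im,c
def ray(c,u,v):
    x=(u-c['cx'])/c['fx']; y=(v-c['cy'])/c['fy']
    rd=np.hypot(x,y); r=rd
    for _ in range(30): r=rd/(1+c['k1']*r*r)
    s=r/rd if rd>0 else 1
    d=rot(c['orientation'])@np.array([x*s,-y*s,-1.]); return np.array(c['position']),d
def onz(c,u,v,z):
    p,d=ray(c,u,v); return p+d*(z-p[2])/d[2]
def proj(c,P):
    P=np.atleast_2d(P); q=(P-np.array(c['position']))@rot(c['orientation'])
    x=q[:,0]/-q[:,2]; y=-q[:,1]/-q[:,2]; r2=x*x+y*y; k=1+c['k1']*r2
    return np.c_[c['cx']+c['fx']*x*k, c['cy']+c['fy']*y*k]
E
python3 - <<'E'
from h import *
print(env.sense())
for n in ['scene','top','wrist']:
    im,c=shot(n,n+'0'); print(n,c)
E
```

```text
pics
{'time_s': 0.0, 'joint_positions': array([ 1.16898843e+00,  5.33575588e-02,  1.61432606e+00,  8.58600458e-06,
        1.47600045e+00, -1.19040830e-01]), 'qvel': array([-0.00086269, -0.00097423, -0.00068143,  0.00034496,  0.00221644,
       -0.00046319]), 'joint_efforts': array([-7.25726895e-04, -3.93687701e+01, -3.70174026e+01, -2.59393682e-04,
        7.00846067e-03, -2.11480915e-05]), 'tcp_pos': array([0.1741547 , 0.59958291, 0.23004344]), 'tool_rot': array([ 0.69985752,  0.09892704,  0.70024415, -0.10035447]), 'contact_force': array([-0.14217098,  0.39360528,  0.19780078]), 'moment': array([ 0.01731704, -0.02091392,  0.04924029]), 'grip_width': 0.08559951228631285}
scene {'fx': 467.9135327738024, 'fy': 467.9135327738024, 'cx': 318.8330382032118, 'cy': 236.38040477218854, 'k1': 0.04276307229465563, 'position': array([0.37554291, 0.97734535, 1.11814655]), 'orientation': array([-0.1168848 , -0.03657991,  0.36835996,  0.9215806 ])}
top {'fx': 521.0188061278612, 'fy': 521.0188061278612, 'cx': 311.80181817242965, 'cy': 242.08527447543165, 'k1': -0.06342170780949268, 'position': array([0.3076412 , 0.02928694, 1.55372721]), 'orientation': array([-0.70234638, -0.07214471,  0.06723111,  0.70497141])}
wrist {'fx': 349.2924293616852, 'fy': 349.2924293616852, 'cx': 315.240295857817, 'cy': 236.03775944761657, 'k1': -0.017487123488874136, 'position': array([0.09651748, 0.62214441, 0.37170023]), 'orientation': array([ 0.78971327, -0.12672582, -0.09338034,  0.59293644])}
```

View pics/scene0.png

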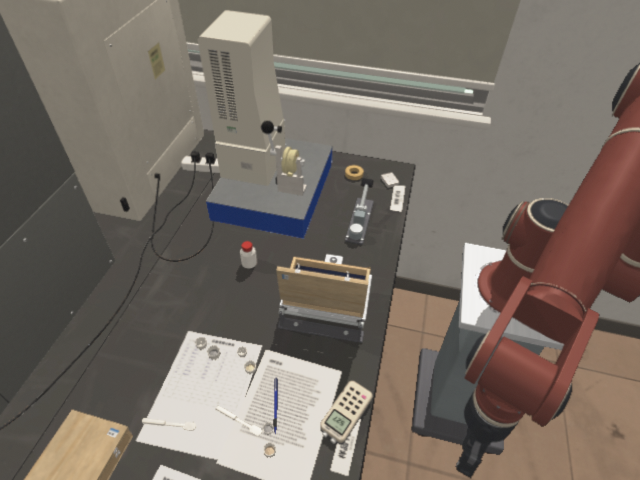

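View pics/top0.png

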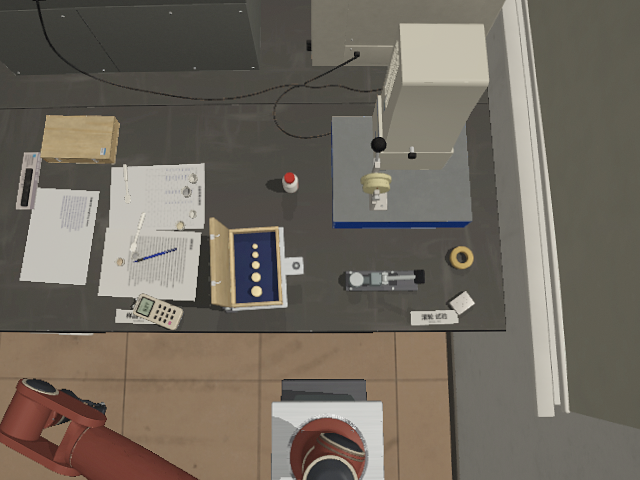

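View pics/wrist0.png

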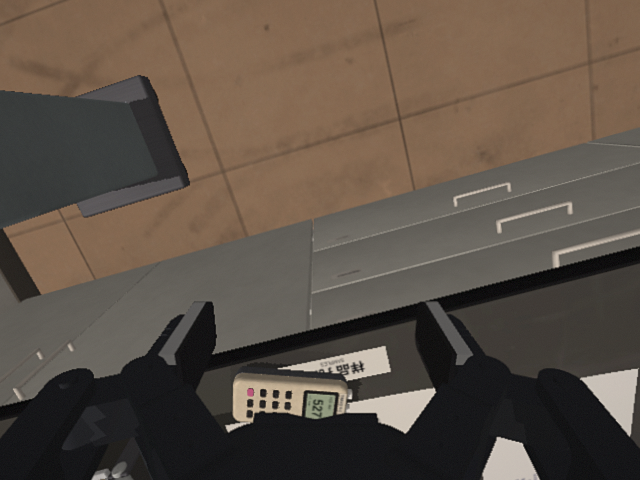

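Run:
```python
from h import *
for cam in ['top','scene']:
    for q in ['stand','case_lid','jack','saddle_top','handle_pad','lift_pad','handle','tape','block','bottle','meter','platform']:
        r=env.regions_of(q,cam)
        for d in r[:2]:
            ys,xs=np.nonzero(d['mask']); print(cam,q,round(d['confidence'],2),np.round(d['box']),xs.mean().round(1),ys.mean().round(1),len(xs))
            
print(env.sense()['time_s'])
```

```text
top stand 0.75 [208. 219. 303. 312.] 249.5 267.2 6333
top case_lid 0.94 [209. 217. 234. 308.] 219.8 264.4 1615
top jack 0.97 [345. 274. 424. 293.] 383.0 280.3 1420
top saddle_top 0.26 [454. 292. 474. 312.] 461.4 302.6 306
top handle_pad 0.86 [381. 270. 425. 287.] 408.3 276.6 292
top lift_pad 0.66 [211. 218. 303. 310.] 249.5 267.1 6277
top handle 0.8 [382. 268. 424. 284.] 406.7 277.3 286
top handle 0.29 [207. 220. 306. 309.] 249.6 267.0 6301
top tape 0.89 [451. 247. 473. 270.] 461.2 257.5 302
top block 0.71 [451. 294. 471. 316.] 461.4 302.4 347
top bottle 0.66 [283. 174. 297. 196.] 289.4 182.8 258
top meter 0.63 [131. 294. 185. 328.] 157.8 311.3 1084
top platform 0.67 [210. 215. 304. 308.] 250.0 267.1 6185
scene stand 0.84 [278. 252. 370. 343.] 323.6 296.7 6160
scene case_lid 0.76 [274. 268. 369. 310.] 321.2 289.3 2840
scene jack 0.94 [343. 178. 371. 241.] 359.9 215.2 893
scene handle_pad 0.67 [342. 164. 366. 182.] 353.1 172.5 172
scene handle_pad 0.62 [358. 178. 373. 210.] 364.4 191.1 193
scene lift_pad 0.8 [279. 257. 374. 327.] 324.3 289.7 5155
scene lift_pad 0.67 [318. 379. 374. 445.] 345.5 412.4 1879
scene tape 0.72 [273. 268. 370. 310.] 321.9 289.3 2884
scene tape 0.55 [344. 167. 362. 180.] 353.8 172.5 196
scene block 0.48 [383. 172. 395. 186.] 389.4 180.0 167
scene bottle 0.82 [241. 242. 256. 267.] 247.7 254.8 346
scene meter 0.72 [318. 380. 374. 446.] 345.3 412.6 1926
scene platform 0.66 [278. 255. 371. 327.] 324.5 289.9 5118
1.35
```

Run:
```python
import cv2
im=cv2.imread('pics/top0.png'); cv2.imwrite('pics/z1.png',cv2.resize(im[205:325,195:445],None,fx=3.2,fy=3.2,interpolation=cv2.INTER_CUBIC))
im=cv2.imread('pics/scene0.png'); cv2.imwrite('pics/z2.png',cv2.resize(im[160:350,260:410],None,fx=3.1,fy=3.1,interpolation=cv2.INTER_CUBIC))
```

```text
(no output)
```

View pics/z1.png

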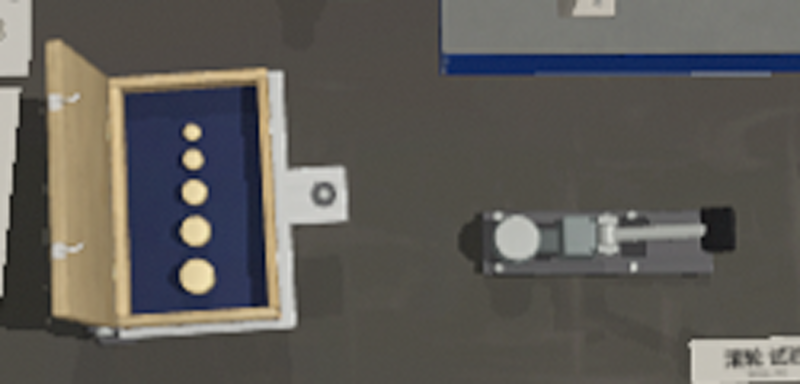

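View pics/z2.png

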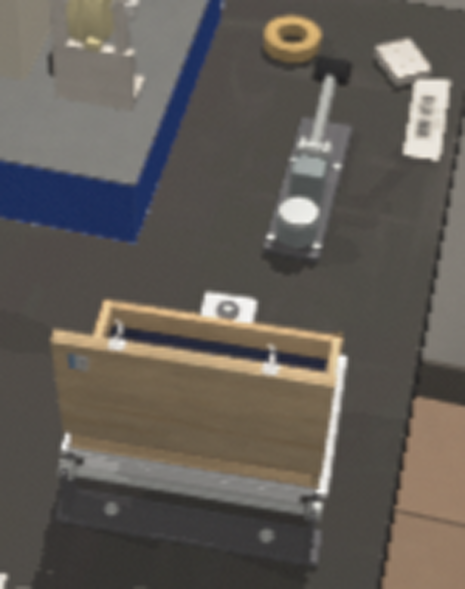

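```bash
cat > fit.py <<'E'
from h import *
from scipy.optimize import least_squares
c=env.get_calibration('top'); cs=env.get_calibration('scene')
def T(z): z=np.array(z,float); return np.c_[195+(z[:,0]+.5)/3.2-.5, 205+(z[:,1]+.5)/3.2-.5]
def S(z): z=np.array(z,float); return np.c_[260+(z[:,0]+.5)/3.1-.5, 160+(z[:,1]+.5)/3.1-.5]
def place(p,L):
    L=np.array(L); a=p[2]; return np.c_[p[0]+np.cos(a)*L[:,0]-np.sin(a)*L[:,1],p[1]+np.sin(a)*L[:,0]+np.cos(a)*L[:,1],L[:,2]]
def fit(obs,p0,name):
    def f(p): return np.concatenate([(proj(cc,place(p,L))-px).ravel() for cc,px,L in obs])
    s=least_squares(f,p0,loss='soft_l1'); print(name,s.x.round(4),'deg',np.degrees(s.x[2]).round(2)); 
    for cc,px,L in obs: print((proj(cc,place(s.x,L))-px).round(1).tolist())
    return s.x
if __name__=='__main__':
    Lb=[(-.111,-.073,.110),(.111,-.073,.110),(0,-.112,.070),(.025,-.132,.07),(-.025,-.132,.07),(.117,-.078,.064),(-.117,-.078,.064)]
    ob=T([(281,318),(268,68),(323,194),(345,167),(347,219),(284,71),(297,327)])
    st=fit([(c,ob,Lb)],[.5,.2,0],'stand top')
    oS=S([(227,309)]); LS=[(0,-.112,.07)]
    st=fit([(c,ob,Lb),(cs,oS,LS)],[.5,.2,0],'stand both')
    Lj=[(0,0,.044),(-.074,.018,.058),(-.074,-.018,.058),(-.172,0,.097),(.03,.03,.01),(.03,-.03,.01)]
    oj=T([(518,236),(592,216),(592,256),(719,229),(482,213),(483,275)])
    j=fit([(c,oj,Lj)],[.5,-.1,1.57],'jack')
    j=fit([(c,oj,Lj),(cs,S([(299,211),(333,69)]),[(0,0,.044),(-.172,0,.097)])],[.5,-.1,1.57],'jack both')
    # lid
    for n,m in (('lo',(55,310)),('hi',(47,42))):
        u=T([m])[0]
        # free outer corner at radius .141
        def g(a,s):
            # unsure board face: outer edge, lid plane with offset 13mm outer
            y=.072-.141*np.cos(a)+ .013*np.sin(a); z=.110+.141*np.sin(a)+.013*np.cos(a)
            return proj(c,place(st,[(s*.111,y,z)]))[0]
        for a in (1.2,1.3,1.4,1.5,1.57,1.65,1.75): print(n,a,g(a,1 if n=='hi' else -1).round(1),u.round(1))
E
python3 fit.py
```

```text
stand top [0.5295 0.1973 0.059 ] deg 3.38
[[1.0, -0.3], [1.0, -0.3], [0.2, 0.1], [-0.2, -0.4], [0.1, 0.5], [-1.3, 0.2], [-1.2, 0.2]]
stand both [0.5294 0.1976 0.0585] deg 3.35
[[0.8, -0.3], [0.9, -0.2], [0.1, 0.2], [-0.3, -0.3], [0.0, 0.5], [-1.4, 0.3], [-1.3, 0.2]]
[[-0.2, -0.9]]
jack [ 0.5014 -0.0891  1.5594] deg 89.35
[[-0.5, -0.1], [2.4, 11.9], [2.2, -13.0], [-0.9, 0.1], [-0.2, 18.5], [-0.6, -20.9]]
jack both [ 0.4991 -0.0882  1.5637] deg 89.6
[[-0.9, 0.7], [2.1, 12.6], [1.9, -12.3], [-1.3, 0.6], [-0.5, 19.3], [-0.9, -20.1]]
[[-0.7, -1.3], [-0.5, -1.2]]
lo 1.2 [237.9 302. ] [211.8 301.5]
lo 1.3 [232.2 302.2] [211.8 301.5]
lo 1.4 [226.5 302.5] [211.8 301.5]
lo 1.5 [220.8 302.8] [211.8 301.5]
lo 1.57 [216.9 303.1] [211.8 301.5]
lo 1.65 [212.6 303.4] [211.8 301.5]
lo 1.75 [207.4 303.8] [211.8 301.5]
hi 1.2 [234.9 216.3] [209.3 217.8]
hi 1.3 [229.4 216.3] [209.3 217.8]
hi 1.4 [223.9 216.5] [209.3 217.8]
hi 1.5 [218.4 216.8] [209.3 217.8]
hi 1.57 [214.7 217.1] [209.3 217.8]
hi 1.65 [210.5 217.5] [209.3 217.8]
hi 1.75 [205.4 218.1] [209.3 217.8]
```

```bash
python3 - <<'E'
from fit import *
Lj=[(0,0,.044),(-.074,-.018,.058),(-.074,.018,.058),(-.172,0,.097),(.03,-.03,.01),(.03,.03,.01)]
oj=T([(518,236),(592,216),(592,256),(719,229),(482,213),(483,275)])
fit([(c,oj,Lj)],[.5,-.1,1.57],'jack')
fit([(c,oj,Lj),(cs,S([(299,211),(333,69)]),[(0,0,.044),(-.172,0,.097)])],[.5,-.1,1.57],'jack both')
print(rot(env.sense()['tool_rot']).round(3))
E
cat >> h.py <<'E'
def rel(x,y,z):
    s=env.sense(); return rot(s['tool_rot']).T@(np.array([x,y,z])-s['tcp_pos'])
def st():
    s=env.sense(); M=rot(s['tool_rot']); print('t',round(s['time_s'],2),'tcp',s['tcp_pos'].round(4),'F',s['contact_force'].round(1),'g',round(s['grip_width'],4),'yaw of tool y',np.degrees(np.arctan2(M[1,1],M[0,1])).round(2),'xaxis',M[:,0].round(3))
E
```

```text
jack [ 0.4991 -0.0891  1.5735] deg 90.16
[[-0.5, 0.7], [2.1, -0.0], [2.5, -0.2], [-0.9, 0.0], [-0.4, -0.6], [-0.3, 0.1]]
jack both [ 0.4986 -0.0882  1.5697] deg 89.93
[[-0.8, 0.8], [1.8, 0.2], [2.2, 0.1], [-1.3, 0.4], [-0.7, -0.5], [-0.7, 0.2]]
[[-0.5, -1.2], [-0.6, -1.2]]
[[-0.     0.279  0.96 ]
 [ 0.     0.96  -0.279]
 [-1.     0.    -0.   ]]
```

>>> step_arm(
  targets=[
    [0, 0, -0.02, 0.06, 0],
    [0, 0, -0.02, 0.06, 0],
    [0, 0, -0.02, 0.06, 0],
    [0, 0, -0.02, 0.06, 0],
    [0, 0, -0.02, 0.06, 0],
  ],
)

```text
time_s: 1.98
tcp_pos: [0.4328, 0.4232, 0.2319]
tool_rot: [0.701, 0.097, 0.7, -0.095]
contact_force: [1.3, 0.4, -0.5]
grip_width: -0.0002
```

>>> step_arm(
  targets=[
    [0, 0, -0.02, 0.06, 0],
    [0, 0, -0.02, 0.06, 0],
    [0, 0, 0, 0, 10.1],
    [0, 0, 0, 0, 10.1],
    [0, 0, 0, 0, 10.1],
  ],
)

```text
time_s: 2.6
tcp_pos: [0.5406, 0.3484, 0.2319]
tool_rot: [0.648, 0.285, 0.647, -0.283]
contact_force: [-0.7, 0.0, -0.0]
grip_width: -0.0001
```

>>> step_arm(
  targets=[
    [0, 0, 0, 0, 10.1],
    [0, 0, 0, 0, 10.1],
    [0, 0, 0, 0, 10.1],
    [0, 0, 0, 0, 10.1],
    [0, 0, 0, 0, 0],
  ],
)

```text
time_s: 3.22
tcp_pos: [0.5409, 0.3481, 0.2317]
tool_rot: [0.504, 0.497, 0.504, -0.495]
contact_force: [0.3, -0.1, -0.2]
grip_width: 0.0
```

Run:
```python
from h import *
st(); print(rel(.535,.345,.215)); shot('scene','s1');shot('wrist','w1')
```

```text
t 3.23 tcp [0.5409 0.3481 0.2317] F [ 0.3 -0.1 -0.2] g 0.0 yaw of tool y 0.9 xaxis [ 0.002  0.003 -1.   ]
[ 0.01671684 -0.00594501  0.00303069]
```

View pics/s1.png

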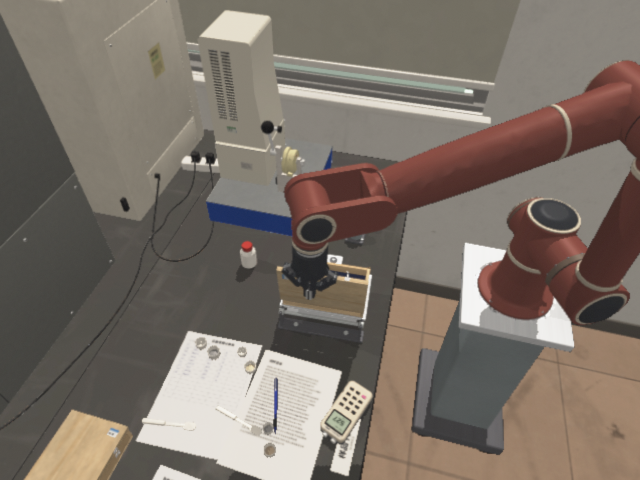

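View pics/w1.png

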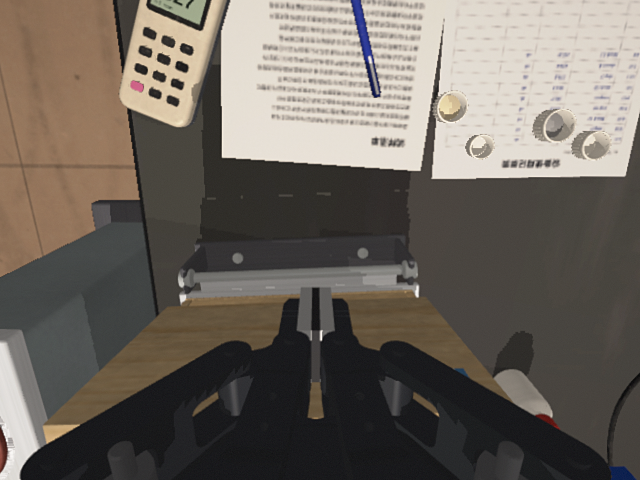

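>>> step_arm(
  targets=[
    [0, 0.016, -0.006, 0, 0],
    [0, 0, 0, 0.02, 0],
    [0, 0, 0, 0.01, 0],
    [0, 0, 0, 0.01, 0],
    [0, 0, 0, 0.01, 0],
  ],
)

```text
time_s: 3.95
tcp_pos: [0.5354, 0.2957, 0.215]
tool_rot: [0.505, 0.497, 0.506, -0.493]
contact_force: [-0.3, 2.8, 2.9]
grip_width: -0.0
```

>>> step_arm(
  targets=[
    [0, 0, 0, 0.01, 0],
    [0, 0, 0, 0.01, 0],
    [0, 0.001, 0, 0.01, 0],
    [0, 0.002, 0, 0.01, 0],
  ],
)

```text
time_s: 4.45
tcp_pos: [0.5374, 0.2542, 0.2126]
tool_rot: [0.505, 0.499, 0.506, -0.491]
contact_force: [3.2, 3.5, 0.0]
grip_width: 0.0
```

>>> step_arm(
  targets=[
    [0, 0.003, 0, 0.01, 0],
    [0, 0.004, 0, 0.01, 0],
    [0, 0.005, 0, 0.009, 0],
    [0, 0.006, 0, 0.009, 0],
  ],
)

```text
time_s: 4.95
tcp_pos: [0.5385, 0.2135, 0.1934]
tool_rot: [0.505, 0.499, 0.505, -0.491]
contact_force: [1.3, 3.3, 0.3]
grip_width: 0.0003
```

Run:
```python
from h import *
st(); shot('scene','s2');shot('top','t2')
```

```text
t 4.95 tcp [0.5385 0.2135 0.1934] F [1.3 3.3 0.3] g 0.0003 yaw of tool y 1.19 xaxis [ 0.007  0.009 -1.   ]
```

View pics/s2.png

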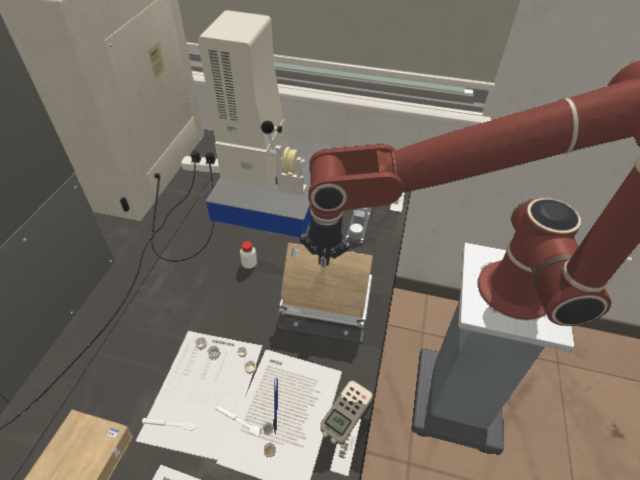

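>>> step_arm(
  targets=[
    [0, 0.007, 0, 0.008, 0],
    [0, 0.008, 0, 0.007, 0],
    [0, 0.008, 0, 0.006, 0],
    [0, 0.008, 0, 0.005, 0],
  ],
)

```text
time_s: 5.55
tcp_pos: [0.5394, 0.1856, 0.1606]
tool_rot: [0.505, 0.499, 0.505, -0.491]
contact_force: [0.9, 2.7, 0.3]
grip_width: -0.0
```

>>> step_arm(
  targets=[
    [0, 0.008, 0, 0.004, 0],
    [0, 0.008, 0, 0.003, 0],
    [0, 0.007, 0, 0.002, 0],
    [0, 0.005, 0, 0.001, 0],
    [0, 0.004, 0, 0, 0],
  ],
)

```text
time_s: 6.18
tcp_pos: [0.5399, 0.174, 0.1259]
tool_rot: [0.506, 0.498, 0.504, -0.492]
contact_force: [0.9, -1.9, 3.4]
grip_width: 0.0002
```

>>> step_arm(
  targets=[
    [0, 0.003, 0, 0, 0],
    [0, 0.003, 0, 0, 0],
    [0, 0.003, 0, 0, 0],
  ],
)

```text
time_s: 6.55
tcp_pos: [0.5402, 0.1735, 0.1224]
tool_rot: [0.506, 0.497, 0.505, -0.493]
contact_force: [-8.5, -2.1, 17.8]
grip_width: -0.0
```

>>> step_arm(
  targets=[
    [0, -0.04, 0, 0, 0],
    [0.085, -0.03, 0, 0.03, 0],
    [0.085, 0, -0.01, 0.06, 0],
    [0.085, 0, -0.01, 0.06, 0],
    [0.085, 0, -0.01, 0.06, 0],
  ],
)

```text
time_s: 7.18
tcp_pos: [0.5114, -0.0388, 0.1915]
tool_rot: [0.506, 0.493, 0.509, -0.492]
contact_force: [0.9, -0.7, -0.6]
grip_width: 0.0724
```

>>> step_arm(
  targets=[
    [0.085, 0, -0.005, 0.05, 0],
    [0.085, 0, 0, 0, 0],
  ],
)

```text
time_s: 7.42
tcp_pos: [0.5056, -0.093, 0.1898]
tool_rot: [0.504, 0.493, 0.508, -0.494]
contact_force: [-0.0, 0.2, -0.0]
grip_width: 0.0851
```

Run:
```python
from h import *
st(); shot('wrist','w3');shot('top','t3');shot('scene','s3')
for q in ['jack','handle','saddle_top']:
  for d in env.regions_of(q,'wrist')[:2]: print(q,d['confidence'],d['box'])
```

```text
t 7.42 tcp [ 0.5056 -0.093   0.1898] F [-0.   0.2 -0. ] g 0.0851 yaw of tool y 1.39 xaxis [-0.005  0.004 -1.   ]
jack 0.76 [281.1, 170.6, 347.0, 419.9]
handle 0.65 [283.1, 298.6, 329.8, 422.8]
saddle_top 0.75 [284.4, 192.9, 333.9, 239.6]
```

View pics/w3.png

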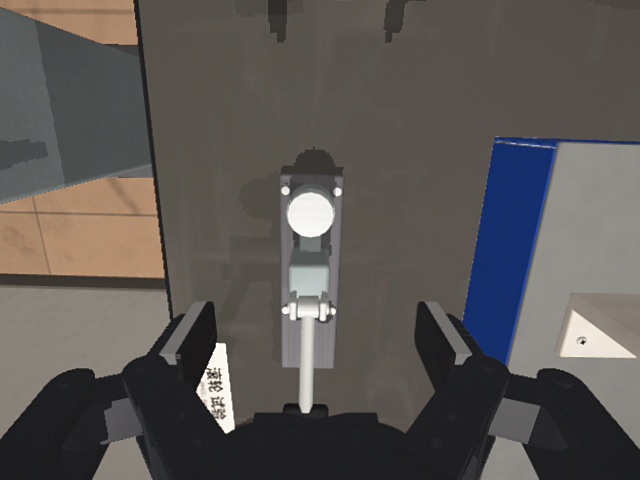

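View pics/s3.png

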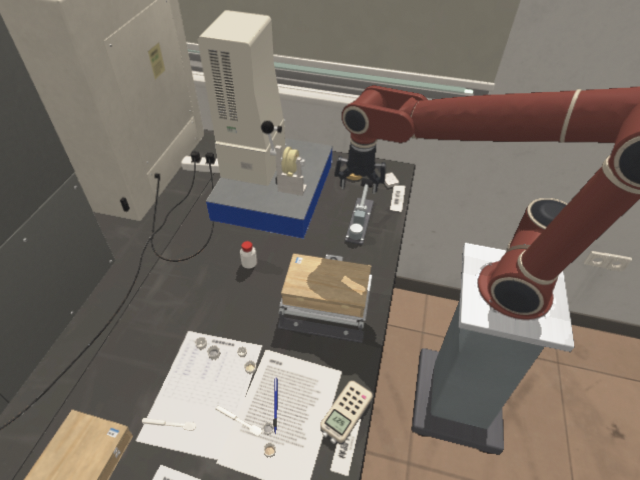

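Run:
```python
from fit import *
cw=env.get_calibration('wrist')
im=cv2.imread('pics/w3.png'); cv2.imwrite('pics/z3.png',cv2.resize(im[150:420,230:390],None,fx=2.2,fy=2.2,interpolation=cv2.INTER_CUBIC))
L=[(0,0,.044),(-.185,-.03,.01),(-.185,.03,.01)]
o=np.array([(310,214.5),(333,368),(282,368)])
p=fit([(cw,o,L)],[.5,-.09,1.57],'jack w')
print(proj(cw,place(p,[(.03,.03,.01),(.03,-.03,.01),(-.04,.018,.058),(-.04,-.018,.058),(-.074,-.018,.058),(-.074,.018,.058)])).round(1))
```

```text
jack w [ 0.5002 -0.084   1.5807] deg 90.57
[[-0.1, -0.4], [1.8, 1.0], [-1.3, -0.1]]
[[278.4 172.5]
 [343.9 173.9]
 [287.6 263.6]
 [330.1 264.5]
 [328.7 300.3]
 [287.7 299.5]]
```

View pics/z3.png

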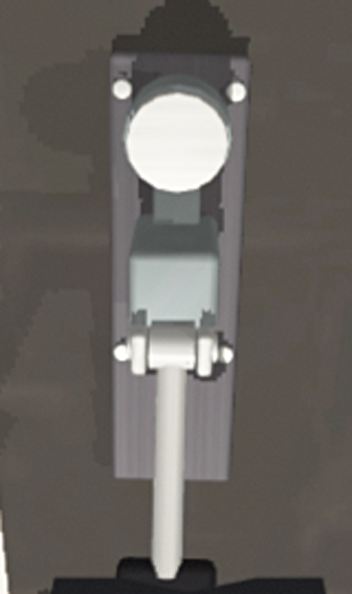

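>>> step_arm(
  targets=[
    [0.085, 0.03, -0.006, 0.051, 1.0],
    [0.085, 0.05, 0, 0, 0],
    [0.085, 0.04, 0, 0, 0],
    [0.085, 0, 0, 0, 0],
  ],
)

```text
time_s: 8.22
tcp_pos: [0.5046, -0.1374, 0.0694]
tool_rot: [0.505, 0.495, 0.506, -0.494]
contact_force: [-0.1, 0.7, -0.5]
grip_width: 0.0852
```

Run:
```python
from h import *
st(); print(rel(.4995,-.144,.018)); shot('wrist','w4');shot('scene','s4')
```

```text
t 8.22 tcp [ 0.5046 -0.1374  0.0694] F [-0.1  0.7 -0.5] g 0.0852 yaw of tool y 1.26 xaxis [ 0.     0.002 -1.   ]
[ 0.05137751 -0.00528448  0.00660814]
```

View pics/w4.png

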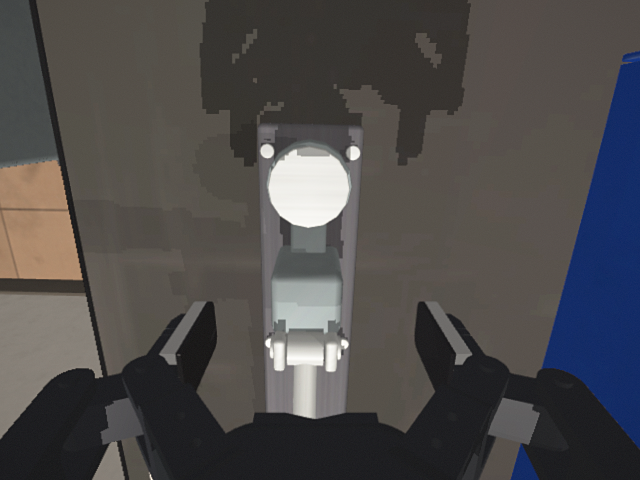

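>>> step_arm(
  targets=[
    [0.085, 0.02, -0.006, 0.007, 1.0],
    [0.085, 0.02, 0, 0, 0],
    [0.085, 0.012, 0, 0, 0],
    [0.085, 0, 0, 0, 0],
  ],
)

```text
time_s: 8.82
tcp_pos: [0.5059, -0.148, 0.0248]
tool_rot: [0.507, 0.502, 0.495, -0.496]
contact_force: [0.2, -0.0, -1.0]
grip_width: 0.0851
```

Run:
```python
from h import *
st(); print(rel(.4995,-.144,.018)); shot('wrist','w5')
```

```text
t 8.82 tcp [ 0.5059 -0.148   0.0248] F [ 0.2 -0.  -1. ] g 0.0851 yaw of tool y 0.24 xaxis [ 0.017 -0.006 -1.   ]
[ 0.00669299 -0.00652982 -0.00410083]
```

View pics/w5.png

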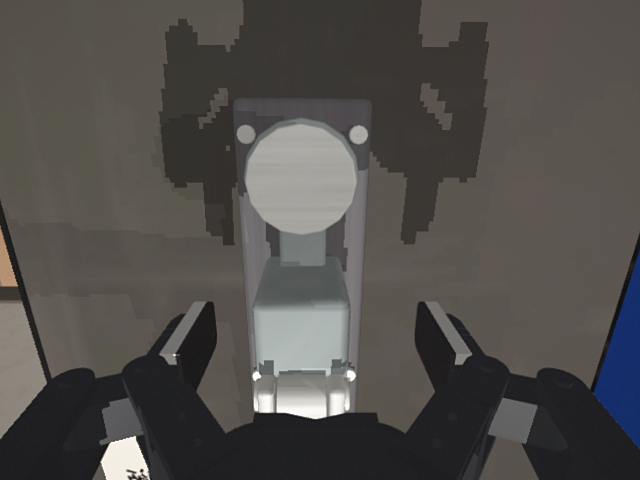

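>>> step_arm(
  targets=[
    [0.085, 0.003, -0.005, -0.003, 0],
    [0.085, 0.003, -0.003, -0.001, 0],
    [0.085, 0, 0, 0, 0],
  ],
)

```text
time_s: 9.25
tcp_pos: [0.499, -0.1445, 0.0206]
tool_rot: [0.508, 0.502, 0.494, -0.496]
contact_force: [0.7, 0.4, -0.3]
grip_width: 0.085
```

Run:
```python
from h import *
st(); print(rel(.4995,-.144,.018))
```

```text
t 9.25 tcp [ 0.499  -0.1445  0.0206] F [ 0.7  0.4 -0.3] g 0.085 yaw of tool y 0.24 xaxis [ 0.021 -0.007 -1.   ]
[ 0.00259492  0.00042944 -0.00051399]
```

>>> step_arm(
  targets=[
    [0.03, 0, 0, 0, 0],
    [0.03, 0, 0, 0, 0],
    [0.03, 0, 0, 0, 0],
    [0.03, 0, 0, 0, 0],
    [0.03, 0, 0, 0, 0],
  ],
  force=60,
)

```text
time_s: 9.88
tcp_pos: [0.5001, -0.1448, 0.0217]
tool_rot: [0.509, 0.503, 0.493, -0.495]
contact_force: [0.8, 0.7, -0.2]
grip_width: 0.0354
```

Run:
```python
from h import *
st(); shot('wrist','w6');shot('top','t6')
```

```text
t 9.88 tcp [ 0.5001 -0.1448  0.0217] F [ 0.8  0.7 -0.2] g 0.0354 yaw of tool y 0.24 xaxis [ 0.023 -0.008 -1.   ]
```

View pics/w6.png

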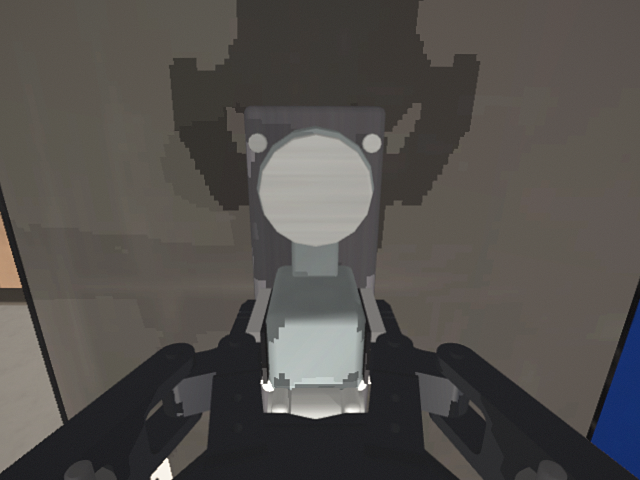

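Run:
```python
from fit import *
s=env.sense(); cw=env.get_calibration('wrist'); ct=c
print('w',onz(cw,316.3,187.5,.044), 'front corners',onz(cw,247,107,.01),onz(cw,384,107,.01), 'bolts',onz(cw,258,143,.012),onz(cw,372,143,.012))
im=cv2.imread('pics/t6.png'); cv2.imwrite('pics/z6.png',cv2.resize(im[205:325,195:445],None,fx=3.2,fy=3.2,interpolation=cv2.INTER_CUBIC))
```

```text
w [ 0.49857336 -0.08625445  0.044     ] front corners [ 0.47091783 -0.05940884  0.01      ] [ 0.52725163 -0.05915538  0.01      ] bolts [ 0.47501599 -0.07358982  0.012     ] [ 0.52269563 -0.07347583  0.012     ]
```

View pics/z6.png

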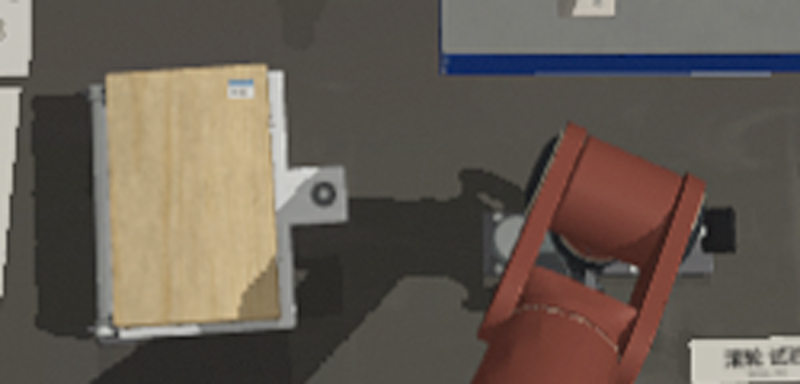

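>>> step_arm(
  targets=[
    [0.03, -0.006, 0, 0, 0],
    [0.03, 0, 0.008, -0.02, -1],
    [0.03, 0, 0.01, -0.03, -1],
    [0.03, 0, 0.01, -0.03, -1],
    [0.03, 0, 0.005, -0.01, 0],
  ],
  force=80,
)

```text
time_s: 10.6
tcp_pos: [0.5239, -0.0518, 0.0217]
tool_rot: [0.518, 0.486, 0.51, -0.486]
contact_force: [-1.7, -5.7, 0.3]
grip_width: 0.0351
```

Run:
```python
from h import *
st(); shot('wrist','w7')
```

```text
t 10.6 tcp [ 0.5239 -0.0518  0.0217] F [-1.7 -5.7  0.3] g 0.0351 yaw of tool y 3.18 xaxis [ 0.009 -0.007 -1.   ]
```

View pics/w7.png

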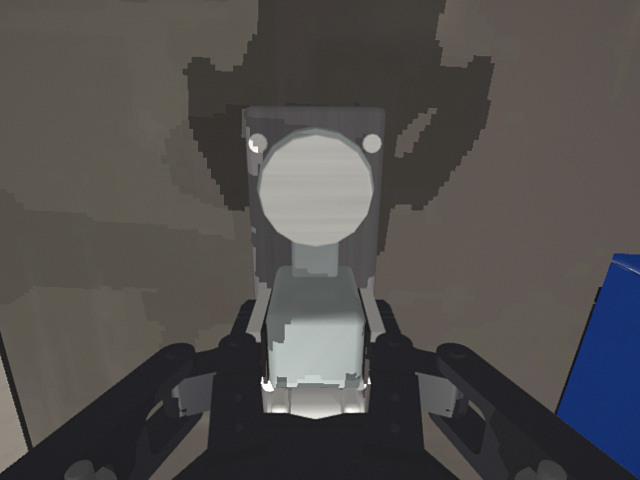

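>>> step_arm(
  targets=[
    [0.03, -0.002, 0.006, -0.02, 0],
    [0.03, -0.002, 0.005, -0.02, 0],
    [0.03, 0, 0.003, -0.005, 0],
    [0.03, 0, 0, 0, 0],
  ],
)

```text
time_s: 11.15
tcp_pos: [0.5324, -0.0051, 0.022]
tool_rot: [0.514, 0.486, 0.512, -0.487]
contact_force: [-0.3, 3.6, -1.7]
grip_width: 0.0353
```

Run:
```python
from h import *
st(); shot('wrist','w8');shot('top','t8')
```

```text
t 11.15 tcp [ 0.5324 -0.0051  0.022 ] F [-0.3  3.6 -1.7] g 0.0353 yaw of tool y 3.0 xaxis [ 0.002 -0.003 -1.   ]
```

View pics/w8.png

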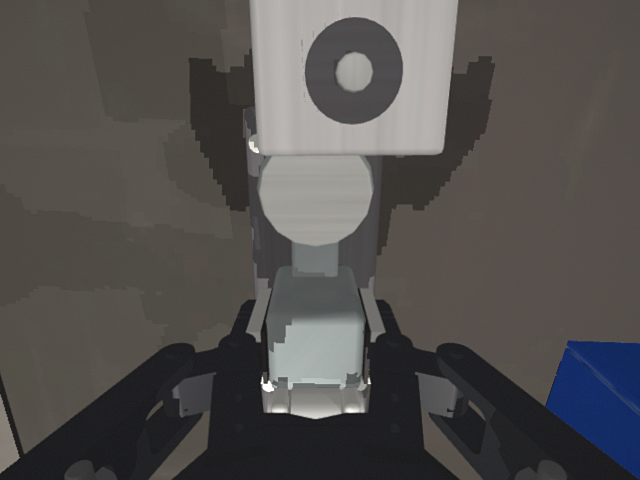

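Run:
```python
from h import *
cw=env.get_calibration('wrist'); s=env.sense()
D=onz(cw,354,70.5,.071); S=onz(cw,316.3,187.5,.044)
l=onz(cw,257,156,.07); r=onz(cw,445,154,.07)
l2=onz(cw,250,5,.07); r2=onz(cw,458,5,.07)
print(D,S,D-S,'edge',l,r,np.degrees(np.arctan2(*(r-l)[1::-1])),'sides',np.degrees(np.arctan2(*(l2-l)[1::-1])),np.degrees(np.arctan2(*(r2-r)[1::-1])))
M=rot(s['tool_rot']); print('tool frame move',M.T@(D-S))
```

```text
[0.53591816 0.08677256 0.071     ] [0.5286972  0.05286025 0.044     ] [0.00722096 0.03391231 0.027     ] edge [0.51238249 0.06516396 0.07      ] [0.56156296 0.06824836 0.07      ] 3.588657966295483 sides 92.79731339511399 94.2119865193751
tool frame move [-0.02708751  0.0090284  -0.03340572]
```

>>> step_arm(
  targets=[
    [0.03, 0, 0.003, -0.01, -0.4],
    [0.03, 0, 0.003, -0.01, 0],
    [0.03, 0, 0.003, -0.01, 0],
    [0.03, 0, 0.001, -0.003, 0],
    [0.03, 0, 0, 0, 0],
  ],
)

```text
time_s: 11.88
tcp_pos: [0.5411, 0.0284, 0.0219]
tool_rot: [0.516, 0.484, 0.512, -0.486]
contact_force: [0.1, -1.6, -6.0]
grip_width: 0.035
```

Run:
```python
from h import *
st(); cw=env.get_calibration('wrist'); S=onz(cw,316.3,187.5,.044); print(S); 
D=np.array([.5359,.0865]); print(rot(env.sense()['tool_rot']).T@np.r_[D-S[:2],0])
shot('wrist','w9')
```

```text
t 11.88 tcp [0.5411 0.0284 0.0219] F [ 0.1 -1.6 -6. ] g 0.035 yaw of tool y 3.33 xaxis [ 0.002 -0.006 -1.   ]
[0.53699259 0.08672945 0.044     ]
[-1.05166694e-06 -1.10407989e-03  1.65572407e-04]
```

View pics/w9.png

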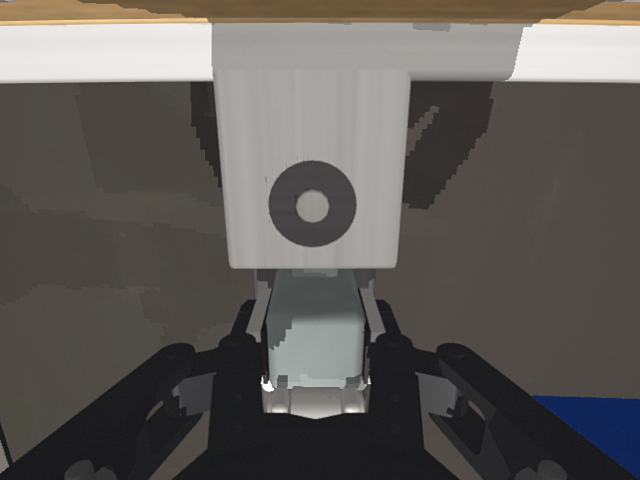

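Run:
```python
from h import *
cw=env.get_calibration('wrist'); s=env.sense()
D=onz(cw,312.5,204,.071); S=onz(cw,316.3,187.5,.044)
print(D,S); print('tool frame move',rot(s['tool_rot']).T@(D-S))
l=onz(cw,230,268,.07); r=onz(cw,397,268,.07); print(l,r,np.degrees(np.arctan2(*(r-l)[1::-1])))
```

```text
[0.53582495 0.08720389 0.071     ] [0.53699257 0.08670249 0.044     ]
tool frame move [-0.02700491 -0.0010834  -0.00041904]
[0.51300738 0.0666667  0.07      ] [0.56133339 0.06942172 0.07      ] 3.2628464202568885
```

>>> step_arm(
  targets=[
    [0.03, 0.001, -0.0015, 0, 0],
    [0.03, 0.002, 0, 0, 0],
    [0.03, 0.001, 0, 0, 0],
  ],
)

```text
time_s: 12.3
tcp_pos: [0.5411, 0.0284, 0.0218]
tool_rot: [0.516, 0.485, 0.512, -0.486]
contact_force: [-3.2, 0.5, -0.2]
grip_width: 0.0351
```

Run:
```python
from h import *
st(); cw=env.get_calibration('wrist'); S=onz(cw,316.3,187.5,.044); print(S); shot('scene','s10'); shot('wrist','w10')
D=onz(cw,312.5,204,.071)
```

```text
t 12.3 tcp [0.5411 0.0284 0.0218] F [-3.2  0.5 -0.2] g 0.0351 yaw of tool y 3.32 xaxis [ 0.004 -0.005 -1.   ]
[0.53689341 0.08670477 0.044     ]
```

View pics/s10.png

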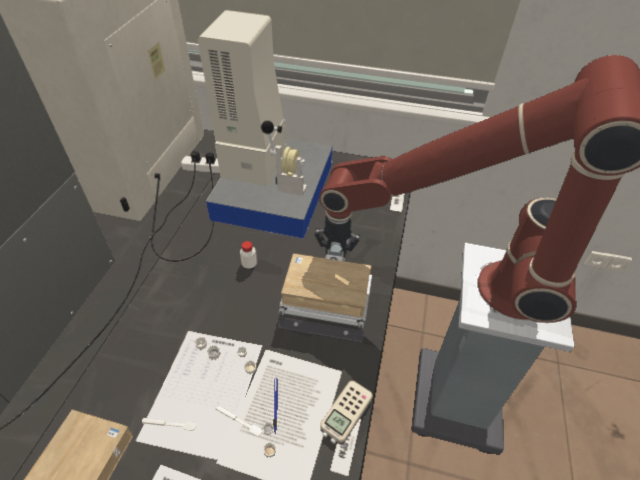

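>>> step_arm(
  targets=[
    [0.03, 0, -0.003, 0, 0],
    [0.03, 0, 0, 0, 0],
  ],
)

```text
time_s: 12.65
tcp_pos: [0.5383, 0.0281, 0.0218]
tool_rot: [0.517, 0.485, 0.512, -0.485]
contact_force: [-2.9, 1.0, 1.0]
grip_width: 0.035
```

>>> step_arm(
  targets=[
    [0.06, 0, 0, 0, 0],
    [0.085, 0, 0, 0, 0],
    [0.085, 0, 0, 0, 0],
    [0.085, 0, 0, 0, 0],
  ],
)

```text
time_s: 13.15
tcp_pos: [0.5398, 0.028, 0.0229]
tool_rot: [0.517, 0.486, 0.511, -0.485]
contact_force: [0.4, -0.9, -0.3]
grip_width: 0.0848
```

Run:
```python
from h import *
st(); shot('wrist','w11')
```

```text
t 13.15 tcp [0.5398 0.028  0.0229] F [ 0.4 -0.9 -0.3] g 0.0848 yaw of tool y 3.28 xaxis [ 0.008 -0.004 -1.   ]
```

View pics/w11.png

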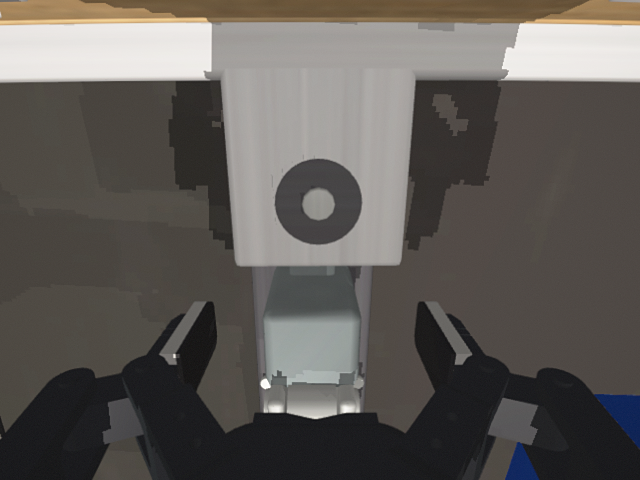

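Run:
```python
from h import *
im=cv2.imread('pics/w11.png'); cv2.imwrite('pics/z11.png',cv2.resize(im[130:420,200:430],None,fx=2.6,fy=2.06*1.0,interpolation=cv2.INTER_CUBIC))
cw=env.get_calibration('wrist'); M=rot(env.sense()['tool_rot'])
f=lambda u,v,z:(M.T@(onz(cw,u,v,z)-env.sense()['tcp_pos'])).round(4)
print('disc',f(318,201.5,.071)); 
for v in (315,340,360): print('house',f(265,v,.058),f(360,v,.058))
print('base',f(254,280,.01),f(373,280,.01),'bolts',f(265,383,.058),f(357,383,.058))
```

```text
disc [-0.0484 -0.0003 -0.0592]
house [-0.0353 -0.0185 -0.0162] [-0.035   0.0144 -0.0161]
house [-0.0352 -0.019  -0.0061] [-0.035   0.0148 -0.0059]
house [-0.0352 -0.0194  0.0025] [-0.0349  0.0152  0.0027]
base [ 0.0127 -0.0309 -0.0068] [ 0.0131  0.0269 -0.0066] bolts [-0.0352 -0.0199  0.0128] [-0.0349  0.0145  0.013 ]
```

View pics/z11.png

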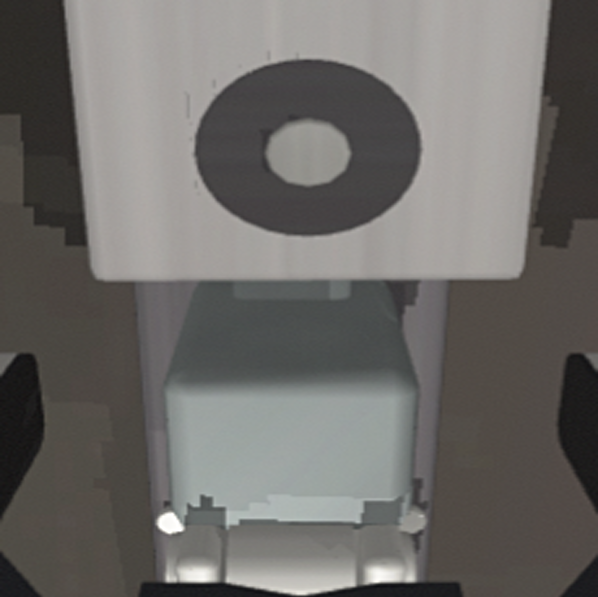

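>>> step_arm(
  targets=[
    [0.085, -0.04, 0, 0, 0],
    [0.085, -0.05, 0, 0, 0],
    [0, -0.04, 0, 0.03, 0],
    [0, 0, 0, 0.05, 0],
    [0, 0, 0, 0.03, 0],
  ],
)

```text
time_s: 13.82
tcp_pos: [0.5451, -0.0824, 0.1576]
tool_rot: [0.519, 0.485, 0.512, -0.484]
contact_force: [0.8, -0.3, -0.2]
grip_width: 0.0318
```

Run:
```python
from h import *
st(); shot('wrist','w12');shot('top','t12');shot('scene','s12')
im=cv2.imread('pics/t12.png'); cv2.imwrite('pics/z12.png',cv2.resize(im[205:325,195:445],None,fx=3.2,fy=3.2,interpolation=cv2.INTER_CUBIC))
im=cv2.imread('pics/s12.png'); cv2.imwrite('pics/z12s.png',cv2.resize(im[160:350,260:410],None,fx=3.1,fy=3.1,interpolation=cv2.INTER_CUBIC))
```

```text
t 13.82 tcp [ 0.5451 -0.0824  0.1576] F [ 0.8 -0.3 -0.2] g 0.0318 yaw of tool y 3.55 xaxis [ 0.008 -0.005 -1.   ]
```

View pics/w12.png

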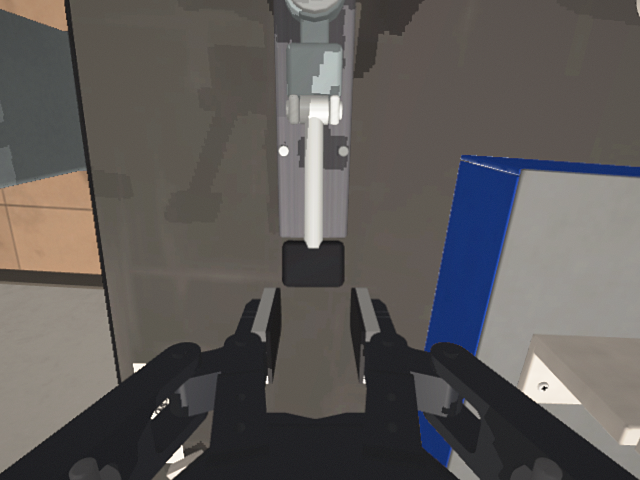

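View pics/z12.png

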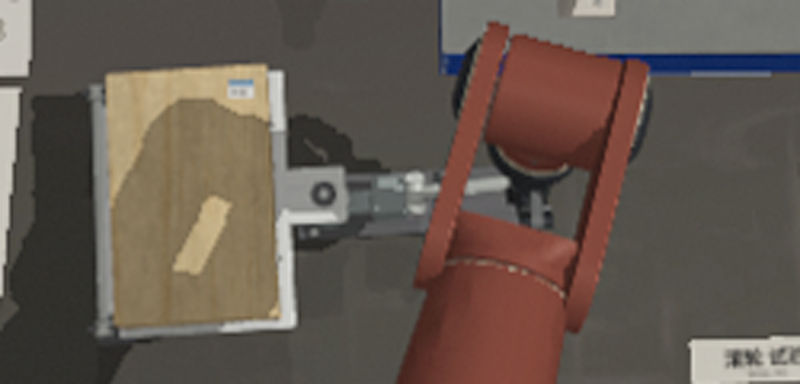

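View pics/z12s.png

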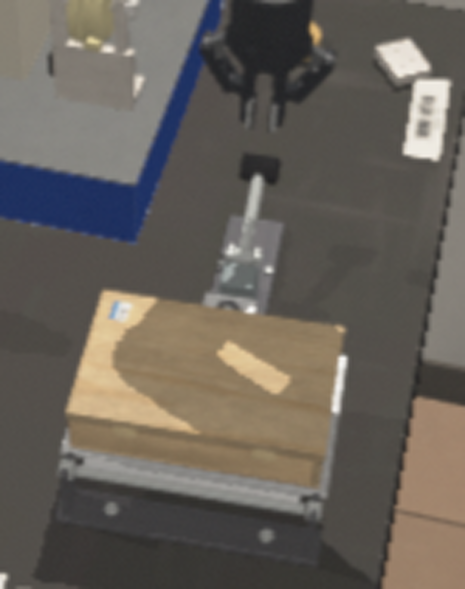

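Run:
```python
from fit import *
cw=env.get_calibration('wrist'); s=env.sense(); M=rot(s['tool_rot'])
P=onz(cw,313.5,263,.097); print(P, M.T@(P-s['tcp_pos']))
L=[(-.185,-.03,.01),(-.185,.03,.01),(-.04,.018,.058),(-.04,-.018,.058),(-.172,0,.097)]
o=np.array([(347,237),(280,237),(288,44),(341,44),(313.5,263)])
p=fit([(cw,o,L)],[.535,.086,1.63],'jack')
```

```text
[ 0.5433786 -0.0860614  0.097    ] [ 0.06012918 -0.00226876  0.00398823]
jack [0.5343 0.0841 1.6243] deg 93.06
[[0.7, 2.7], [-1.0, 2.4], [-2.8, -2.3], [2.8, -1.8], [0.1, 2.3]]
```

>>> step_arm(
  targets=[
    [0, 0.02, -0.002, 0.003, 0],
    [0, 0.015, 0, 0, 0],
    [0, 0.01, 0, 0, 0],
    [0, 0.005, 0, 0, 0],
    [0, 0, 0, 0, 0],
  ],
)

```text
time_s: 14.6
tcp_pos: [0.5412, -0.0814, 0.1003]
tool_rot: [0.517, 0.484, 0.515, -0.484]
contact_force: [-0.3, -0.3, -0.5]
grip_width: -0.0001
```

Run:
```python
from h import *
st(); print(rel(.5436,-.086,.097)); shot('wrist','w13')
```

```text
t 14.6 tcp [ 0.5412 -0.0814  0.1003] F [-0.3 -0.3 -0.5] g -0.0001 yaw of tool y 3.66 xaxis [ 0.001 -0.002 -1.   ]
[0.00328211 0.00212055 0.0047119 ]
```

View pics/w13.png

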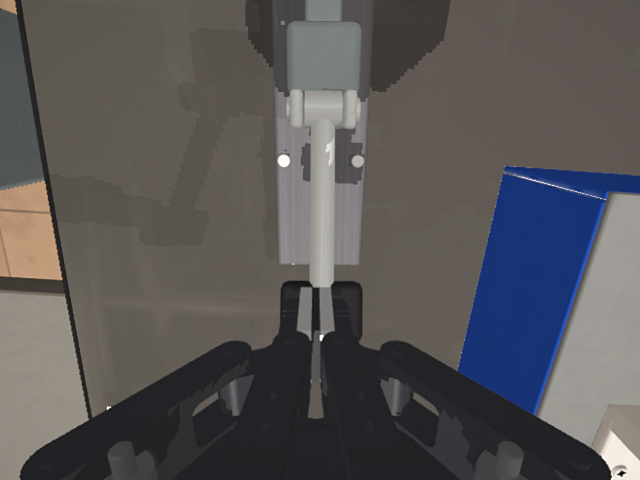

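>>> step_arm(
  targets=[
    [0, 0, 0.001, 0.006, 0],
    [0, 0.004, 0, 0, 0],
    [0, 0.004, 0, 0, 0],
    [0, 0.006, 0, 0.001, 0],
  ],
)

```text
time_s: 15.15
tcp_pos: [0.5453, -0.0905, 0.09]
tool_rot: [0.519, 0.484, 0.513, -0.484]
contact_force: [-2.5, -2.1, 3.6]
grip_width: 0.0
```

>>> step_arm(
  targets=[
    [0, 0.008, 0, 0.001, 0],
    [0, 0.009, 0, 0.001, 0],
    [0, 0.009, 0, 0.001, 0],
  ],
)

```text
time_s: 15.52
tcp_pos: [0.5461, -0.0947, 0.0647]
tool_rot: [0.519, 0.484, 0.512, -0.484]
contact_force: [-5.4, 1.9, 10.3]
grip_width: -0.0
```

Run:
```python
from h import *
st(); shot('wrist','w14');shot('scene','s14')
im=cv2.imread('pics/s14.png'); cv2.imwrite('pics/z14s.png',cv2.resize(im[160:350,260:410],None,fx=3.1,fy=3.1,interpolation=cv2.INTER_CUBIC))
```

```text
t 15.53 tcp [ 0.5461 -0.0947  0.0647] F [-5.4  1.9 10.3] g -0.0 yaw of tool y 3.66 xaxis [ 0.007 -0.007 -1.   ]
```

View pics/w14.png

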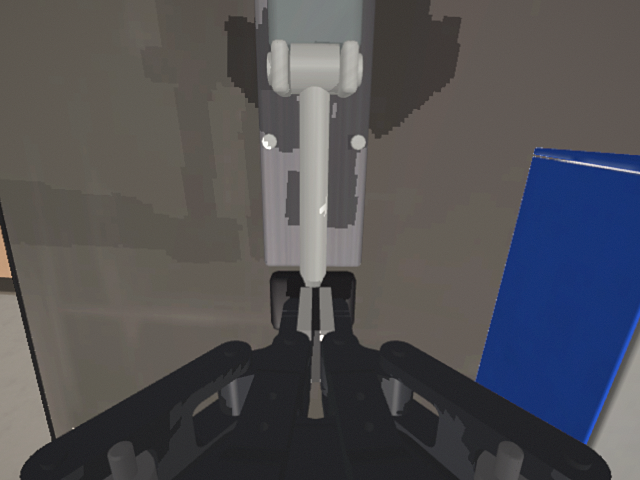

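View pics/z14s.png

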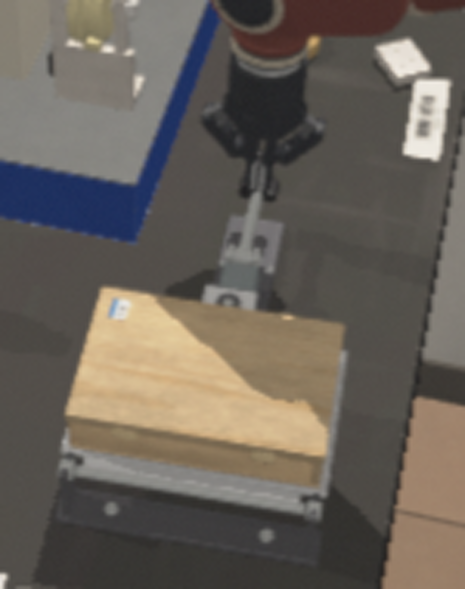

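>>> step_arm(
  targets=[
    [0, 0.008, -0.001, -0.001, 0],
    [0, 0.008, -0.001, 0, 0],
    [0, 0.006, 0, 0, 0],
  ],
)

```text
time_s: 16.0
tcp_pos: [0.5464, -0.0943, 0.0455]
tool_rot: [0.52, 0.485, 0.511, -0.483]
contact_force: [-6.2, 2.0, 12.7]
grip_width: 0.0002
```

>>> step_arm(
  targets=[
    [0, 0.005, -0.001, 0, 0],
    [0, 0.005, 0, 0, 0],
    [0, 0.005, 0, 0, 0],
  ],
)

```text
time_s: 16.38
tcp_pos: [0.547, -0.094, 0.0431]
tool_rot: [0.518, 0.483, 0.514, -0.483]
contact_force: [-20.7, 3.2, 39.9]
grip_width: 0.0003
```

Run:
```python
from h import *
st(); shot('wrist','w15');shot('scene','s15');shot('top','t15')
im=cv2.imread('pics/s15.png'); cv2.imwrite('pics/z15s.png',cv2.resize(im[160:350,260:410],None,fx=3.1,fy=3.1,interpolation=cv2.INTER_CUBIC))
```

```text
t 16.38 tcp [ 0.547  -0.094   0.0431] F [-20.7   3.2  39.9] g 0.0003 yaw of tool y 3.74 xaxis [ 0.004 -0.004 -1.   ]
```

View pics/w15.png

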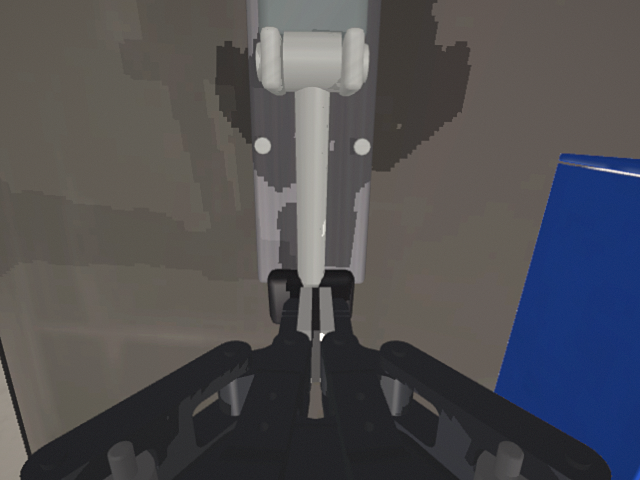

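View pics/z15s.png

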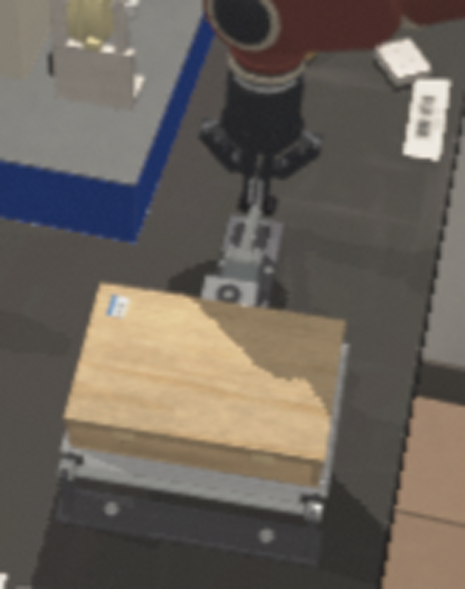

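>>> step_arm(
  targets=[
    [0, -0.008, -0.001, 0, 0],
    [0, -0.015, 0, 0, 0],
    [0, -0.015, 0, 0, 0],
    [0, -0.02, 0, 0, 0],
    [0, -0.02, 0, 0, 0],
  ],
)

```text
time_s: 17.15
tcp_pos: [0.5453, -0.0915, 0.1232]
tool_rot: [0.516, 0.485, 0.516, -0.482]
contact_force: [-0.6, 0.4, 0.0]
grip_width: -0.0001
```

>>> step_arm(
  targets=[
    [0, -0.02, 0, 0, 0],
    [0, -0.01, 0, 0, 0],
    [0, 0, 0, 0, 0],
    [0, 0, 0, 0, 0],
    [0, 0, 0, 0, 0],
  ],
)

```text
time_s: 17.77
tcp_pos: [0.5448, -0.0915, 0.1536]
tool_rot: [0.516, 0.485, 0.516, -0.482]
contact_force: [0.1, 0.1, 0.2]
grip_width: -0.0003
```

Run:
```python
from h import *
st(); shot('wrist','w16');shot('scene','s16');shot('top','t16')
im=cv2.imread('pics/s16.png'); cv2.imwrite('pics/z16s.png',cv2.resize(im[160:350,260:410],None,fx=3.1,fy=3.1,interpolation=cv2.INTER_CUBIC))
im=cv2.imread('pics/t16.png'); cv2.imwrite('pics/z16.png',cv2.resize(im[205:325,195:445],None,fx=3.2,fy=3.2,interpolation=cv2.INTER_CUBIC))
```

```text
t 17.77 tcp [ 0.5448 -0.0915  0.1536] F [0.1 0.1 0.2] g -0.0003 yaw of tool y 3.72 xaxis [ 0.002  0.003 -1.   ]
```

View pics/w16.png

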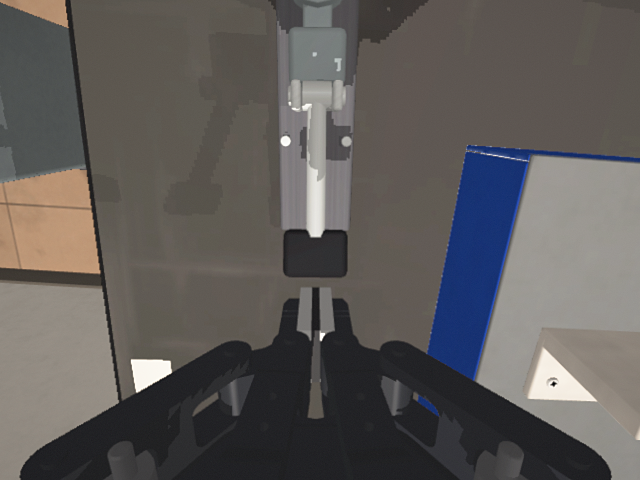

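View pics/z16s.png

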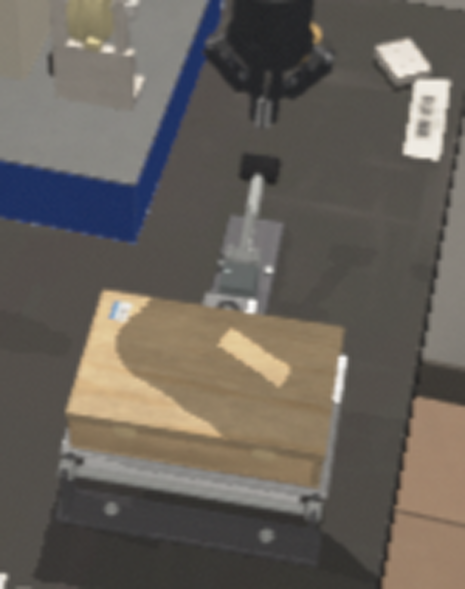

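View pics/z16.png

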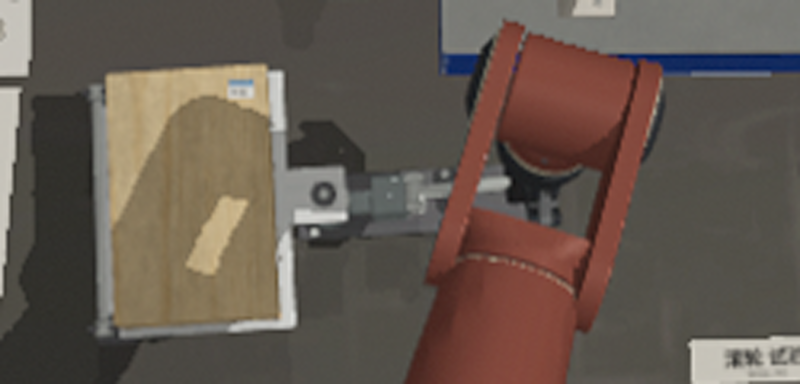

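```bash
python3 - <<'E'
from fit import *
cw=env.get_calibration('wrist'); s=env.sense(); M=rot(s['tool_rot'])
P=onz(cw,315.5,252,.097); print(P, M.T@(P-s['tcp_pos']))
L=[(-.185,-.03,.01),(-.185,.03,.01),(-.04,.018,.058),(-.04,-.018,.058),(-.172,0,.097)]
o=np.array([(351,230),(281.5,229.5),(289.5,28),(346,28),(315.5,252)])
p=fit([(cw,o,L)],[.535,.086,1.63],'jack')
E
python3 - <<'E'
import cv2,numpy as np
a=cv2.imread('pics/t12.png')[240:300,290:370];b=cv2.imread('pics/t16.png')[240:300,290:370]
cv2.imwrite('pics/cmp.png',cv2.resize(np.vstack([a,b]),None,fx=5,fy=5,interpolation=cv2.INTER_CUBIC))
E
```

```text
[ 0.54367795 -0.08686176  0.097     ] [ 0.05678886 -0.00099635 -0.00460611]
jack [0.5342 0.0833 1.6293] deg 93.35
[[-0.2, 2.3], [-0.8, 2.4], [-1.9, -2.4], [1.5, -2.0], [0.8, 2.4]]
```

View pics/cmp.png

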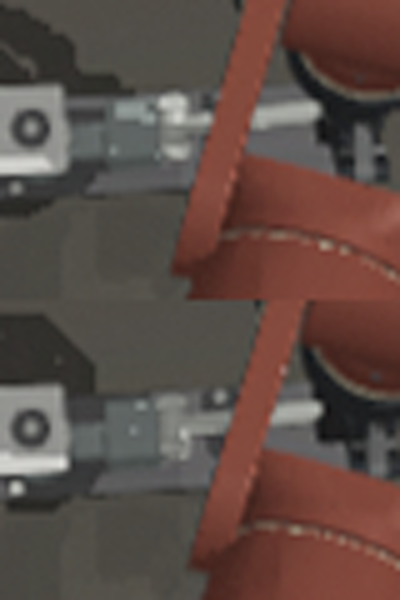

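>>> step_arm(
  targets=[
    [0, 0.02, -0.001, -0.001, 0],
    [0, 0.02, 0, -0.001, 0],
    [0, 0.012, 0, 0, 0],
    [0, 0.005, -0.001, 0, 0],
    [0, 0.006, -0.001, 0, 0],
  ],
)

```text
time_s: 18.55
tcp_pos: [0.5428, -0.0904, 0.0878]
tool_rot: [0.517, 0.485, 0.515, -0.482]
contact_force: [1.3, -1.7, 5.3]
grip_width: 0.0004
```

>>> step_arm(
  targets=[
    [0, 0.008, -0.001, 0, 0],
    [0, 0.009, -0.001, 0, 0],
    [0, 0.009, -0.001, 0, 0],
  ],
)

```text
time_s: 18.92
tcp_pos: [0.5432, -0.0936, 0.0667]
tool_rot: [0.52, 0.485, 0.512, -0.482]
contact_force: [-1.6, -0.3, 10.0]
grip_width: -0.0001
```

>>> step_arm(
  targets=[
    [0, 0.008, -0.001, 0, 0],
    [0, 0.008, -0.001, 0, 0],
    [0, 0.007, -0.001, 0, 0],
  ],
)

```text
time_s: 19.3
tcp_pos: [0.5433, -0.0938, 0.0496]
tool_rot: [0.521, 0.486, 0.511, -0.481]
contact_force: [-4.5, 2.9, 12.7]
grip_width: -0.0002
```

>>> step_arm(
  targets=[
    [0, 0.004, -0.001, 0, 0],
    [0, 0.003, -0.001, 0, 0],
  ],
)

```text
time_s: 19.55
tcp_pos: [0.5433, -0.0935, 0.0469]
tool_rot: [0.521, 0.488, 0.51, -0.48]
contact_force: [-3.6, 1.0, 12.1]
grip_width: 0.0
```

>>> step_arm(
  targets=[
    [0, 0.005, -0.001, 0, 0],
    [0, 0.004, -0.001, 0, 0],
  ],
)

```text
time_s: 19.8
tcp_pos: [0.5435, -0.0931, 0.044]
tool_rot: [0.521, 0.489, 0.51, -0.479]
contact_force: [-10.2, 2.9, 25.6]
grip_width: 0.0002
```

>>> step_arm(
  targets=[
    [0, 0.004, -0.002, 0, 0],
    [0, 0.004, -0.002, 0, 0],
  ],
)

```text
time_s: 20.05
tcp_pos: [0.5433, -0.0932, 0.0442]
tool_rot: [0.522, 0.49, 0.509, -0.477]
contact_force: [-6.0, 3.1, 19.5]
grip_width: -0.0001
```

Run:
```python
from h import *
st(); shot('wrist','w17');shot('scene','s17');shot('top','t17'); st()
for i in range(6): shot('scene','s18')
st()
im=cv2.imread('pics/s17.png'); cv2.imwrite('pics/z17s.png',cv2.resize(im[160:350,260:410],None,fx=3.1,fy=3.1,interpolation=cv2.INTER_CUBIC))
im=cv2.imread('pics/t17.png'); cv2.imwrite('pics/z17.png',cv2.resize(im[205:325,195:445],None,fx=3.2,fy=3.2,interpolation=cv2.INTER_CUBIC))
```

```text
t 20.05 tcp [ 0.5433 -0.0932  0.0442] F [-6.   3.1 19.5] g -0.0001 yaw of tool y 3.69 xaxis [ 0.026  0.001 -1.   ]
t 20.2 tcp [ 0.5433 -0.0932  0.0442] F [-7.3  2.2 20.2] g -0.0 yaw of tool y 3.69 xaxis [ 0.026  0.001 -1.   ]
t 20.5 tcp [ 0.5433 -0.0932  0.0442] F [-6.   3.2 19.7] g 0.0002 yaw of tool y 3.69 xaxis [ 0.026  0.001 -1.   ]
```

View pics/w17.png

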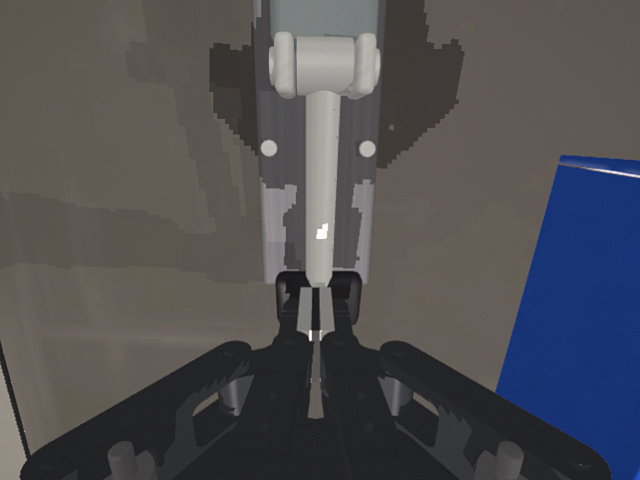

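View pics/z17s.png

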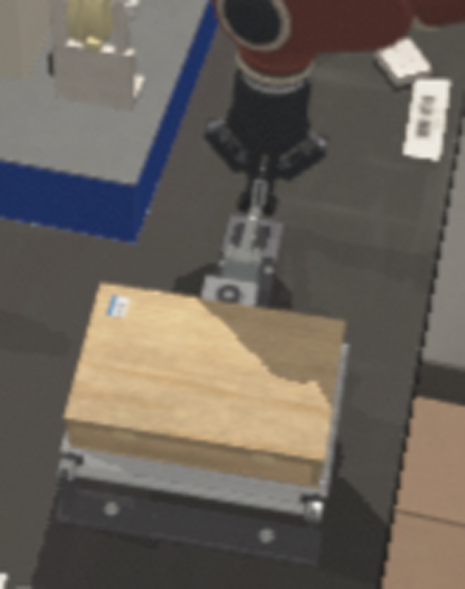

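View pics/z17.png

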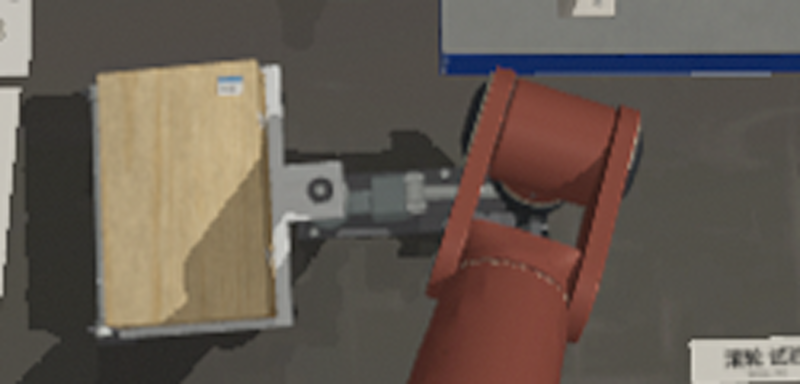

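>>> step_arm(
  targets=[
    [0, 0.006, -0.001, 0, 0],
  ],
)

```text
time_s: 20.62
tcp_pos: [0.5438, -0.0931, 0.0435]
tool_rot: [0.522, 0.49, 0.51, -0.477]
contact_force: [-16.5, 4.5, 36.9]
grip_width: -0.0003
```

Run:
```python
from h import *
st(); env.grab_frame('top'); env.grab_frame('top'); shot('scene','s19'); st()
a=cv2.imread('pics/s15.png')[240:350,260:400].astype(int)
for n in ('s17','s19','s16'):
    b=cv2.imread(f'pics/{n}.png')[240:350,260:400].astype(int); print(n,abs(a-b).mean())
c=env.get_calibration('scene')
```

```text
t 20.62 tcp [ 0.5438 -0.0931  0.0435] F [-16.5   4.5  36.9] g -0.0003 yaw of tool y 3.72 xaxis [ 0.026  0.002 -1.   ]
t 20.77 tcp [ 0.5436 -0.0932  0.0437] F [-14.4   4.5  31.1] g -0.0001 yaw of tool y 3.72 xaxis [ 0.026  0.002 -1.   ]
s17 1.1957792207792208
s19 1.164047619047619
s16 11.785757575757575
```

>>> step_arm(
  targets=[
    [0, 0.004, -0.001, 0, 0],
  ],
)

```text
time_s: 20.9
tcp_pos: [0.5436, -0.0932, 0.0442]
tool_rot: [0.522, 0.49, 0.51, -0.477]
contact_force: [-10.6, 1.9, 20.7]
grip_width: 0.0004
```

Run:
```python
from h import *
st(); shot('top','t20'); shot('scene','s20'); shot('wrist','w20')
for _ in range(8): env.grab_frame('top')
st()
im=cv2.imread('pics/t20.png'); cv2.imwrite('pics/z20.png',cv2.resize(im[160:330,125:480],None,fx=2.2,fy=2.2))
```

```text
t 20.9 tcp [ 0.5436 -0.0932  0.0442] F [-10.6   1.9  20.7] g 0.0004 yaw of tool y 3.75 xaxis [ 0.025  0.002 -1.   ]
t 21.45 tcp [ 0.5438 -0.0933  0.044 ] F [-10.6   2.5  24.6] g 0.0001 yaw of tool y 3.73 xaxis [ 0.026  0.002 -1.   ]
```

View pics/z20.png

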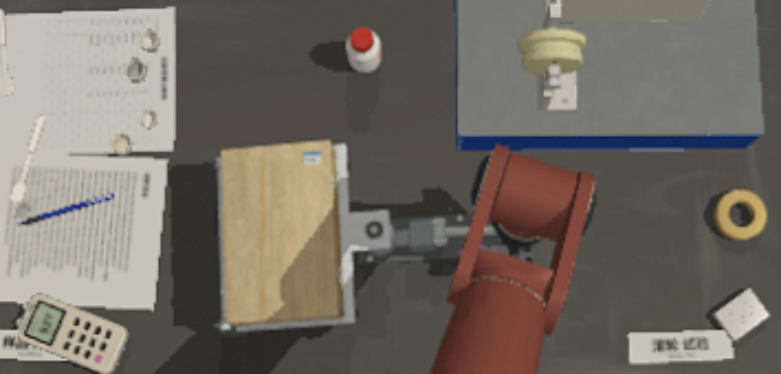

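Steady at about 24 N on the stop. The lid is shut, the platform is raised and the bystanders have not moved. Handing in.

Run:
```python
from h import *
print(env.close_job()); st()
```

```text
the job is handed in; nothing more can be done
None
the job is handed in; nothing more can be done
```

I finished the job in the order you asked and handed it in at about 21.5 s, with the arm still holding the jack handle down.

- **Lid:** I pushed it shut slowly. It ended with the fingertips at 122 mm, against 123 mm expected, and it looks shut in the last pictures.
- **Jack:** I gripped it by the pump housing and slid it flat along the worktop under the lug. The wrist camera showed the saddle within about 2 mm of the disc. Rougher fits after release put it 2–4 mm off. It moved less than 1 mm during the trial lift.
- **Trial lift:** I pressed the handle to its stop (pad at 43 mm) and let it spring fully back up. The pictures showed the platform down again afterwards.
- **Final hold:** The handle is down at its stop with the pad at 44 mm. The push reads 20–25 N down, against about 12 N needed, and the box looks the same as it did at the stop in the trial.
- **Bystanders:** The tape roll, block, bottle and meter look untouched in the last top view.

**What was less clean:**
- The push on the pad peaked at about 40 N down plus 21 N sideways during the trial, and 37 N plus 17 N sideways in the second press. These were at the fingertips.
- A sideways push of about 11 N remains in the final hold.
- I judged handle and platform angles from the pad height, the force and the pictures, since I had no direct reading of them.

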